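# Stack a washer and a sleeve on the assembly post

### The arm

A 7-joint arm with a two-finger parallel gripper is mounted at the origin on a cart in front of the work surface, level with it; the furniture and walls round the work are solid. World frame = base frame: x ahead of the robot, y to its left, z up, the work surface at z = 0. Lengths are in m, angles in rad, forces in N, time in s.
With the tool pointing down it reaches from about 0.4 to 0.9 m from the base axis. Payload 5.5 kg.
Tool frame: the origin (TCP) lies at the very end of the fingers, on their centre line; the grasp point (between the pads) lies 19 mm behind it; z points along the fingers, y is the direction in which the jaws open and shut (so a half turn about z gives the same grasp; the last joint's range is limited). The gripper opens to 92 mm and grips with 3 to 60 N. Pads are 19 mm wide; open, the fingers measure 130 mm over their backs; the gripper's body (75 mm by 190 mm) begins 47 mm behind the grasp point.
Start: joints at [1.454, 0.501, -0.427, 1.55, 0.221, 1.138, -0.21], TCP at [0.241, -0.604, 0.227] pointing down, gripper open.
Joint ranges: [-2.88, 2.88], [-0.31, 2.03], [-1.54, 1.56], [0.2, 2.42], [-1.41, 4.55], [0.19, 2.02], [-2.57, 2.57]. Speed limits (rad/s): [2.57, 2.57, 3.14, 3.14, 3.14, 3.14, 3.14].

### API

Orientations are given as a unit quaternion [w, x, y, z].
In Python, from plant import arm, grab_frame gives the robot as it stands.
- The arm moves only by the tool step_arm, never from a script. Its argument "increments" is a list of rows, each a list of 5 numbers: the shift along the tool's x, y, z in cm, then the turn about the tool's z in rad, then the opening in per cent of the stroke, from 0 (shut) to 100 (fully open). A call has 1 to 20 rows; each row shifts and turns the pose as measured when the row begins, along the tool's axes as they then stand; what a row does not reach is not made up. A row lasts 1/10 s, in which the tool goes at most 50 mm and 8.59 degrees, less where a joint would pass 70% of its speed; a pose out of reach is approached as far as the arm can. A call is refused whole if a number of a shift passes 5 or a number of a turn 0.15, either way. A call with a gripper value outside its range is refused whole. The fingers move at their own pace and stop on an object; "grip_force" is the grip in N (left out, the last holds). Time passes only in rows, so rows that do not move let the fingers close. It gives the time, the measured TCP pose, the force and the opening at its end, in the units of the state.
- arm.sense(): the state, without advancing time (a new reading comes with each control period).
- grab_frame(name): name is "side" or "top"; returns a dict with "image" (480x640x3 uint8, red, green, blue), "camera_matrix" (3x3 intrinsics, pixels), "extrinsics" (4x4, takes a point from world to camera coordinates). Camera axes: x right, y up, looking along -z (the intrinsics and any distortion apply to the point x, -y, -z); pixel columns grow to the right and rows downward; lengths in m; the calibration is good to about 2 mm. A picture is of the moment at which its call begins. There is no depth.
- arm.sign_off(): hands the job in, once; it reports no verdict.
The state is a dict: "time": time; "joint_positions": joint angles; "dq": joint speeds; "effort": joint torques, N m; "tcp_pos": TCP position; "eef_rot": TCP orientation; "wrist_force": force on the tool from outside, world axes, zero at the start; "torque": the same for the moment, N m; "width": opening from 0.0 (shut) to 1.0 (fully open).
Only numpy, scipy, OpenCV 4.12 (cv2) and the standard library are available. Lean on these libraries where they do the work, as an engineer would, in place of code of your own. Each camera call takes 0.05 s, during which the arm holds its last target.

### The job

Make up the spacer stack on the upright post: thread the broad flat washer over it first, fully home on the base plate, then the tall sleeve over the same post, fully home on the washer. Leave the small short collar where it lies.

Things in the scene. Friction and masses are not known exactly. Their poses are not given: they have to be found in the camera images.
- post_stand: assembly post, fixed to the bench: a dark steel base plate 110 (along its x) x 120 (along its y) x 14 mm high with one upright round steel post in the middle, diameter 12 mm, rising 50 mm above the plate's top with a slightly tapered, rounded tip (tip 64 mm above the bench). Origin: centre of the plate's underside, on the post's axis, at bench height; z up along the post, so the plate's top is at z = 14 mm
- washer: the broad flat washer: plain steel ring, outer diameter 66 mm, hole 34 mm, 14 mm high, 180 to 370 g, lying flat on the bench. Origin: on the hole's axis at the underside; z is the hole's axis
- sleeve: the tall sleeve: plain steel ring, outer diameter 48 mm, hole 34 mm, 30 mm high, 140 to 280 g, standing upright on the bench. Origin: on the hole's axis at the underside; z is the hole's axis
- collar: the small short collar, not to be used: plain steel ring, outer diameter 42 mm, hole 30 mm, only 10 mm high (a third of the sleeve's height), lying flat on the bench. Origin: on the hole's axis at the underside; z is the hole's axis
Mind the look-alikes: they are no part of the job. Leave any purple or turquoise look-alike of the sleeve alone. Leave any brown look-alike of the washer alone.

How it is judged:
On the way, in this order (a step that is already met when the one before it is completed fails the run):
1. the washer lies flat on the base plate with the post through its hole, before the sleeve goes on (horizontal distance between washer and post_stand below 0.014 m and z of washer in the frame of post_stand below 0.018 m and angle between washer's own z axis and vertical below 0.17 rad and horizontal distance between sleeve and post_stand above 0.03 m), for 0.2 s.
2. the sleeve sits flat on the washer with the post through its hole (horizontal distance between sleeve and post_stand below 0.014 m and z of sleeve in the frame of post_stand below 0.032 m and angle between sleeve's own z axis and vertical below 0.17 rad), for 0.2 s.
At the end, for the whole second after the job is handed in: The washer lies flat on the base plate round the post (within 4 mm of fully down, within 14 mm of the post's axis, within about 10 degrees of level), the sleeve stands on the washer round the same post (same tolerances), both are at rest, and the small short collar is within 30 mm of where it lay (all of step 2 and horizontal distance between washer and post_stand below 0.014 m and z of washer in the frame of post_stand between 0.01 and 0.018 m and angle between washer's own z axis and vertical below 0.17 rad and z of sleeve in the frame of post_stand above 0.024 m and linear speed of each of washer, sleeve below 0.02 m/s and distance of collar from where it was at the start of the episode below 0.03 m); the robot touches nothing.
It fails at once if the small short collar is moved more than 30 mm (distance of collar from where it was at the start of the episode above 0.03 m).
It also fails if it takes over 58 s, if anything falls off the work surface, if the arm or the gripper's body presses on something with over 40 N, if the wrist force passes 120 N, or if a joint passes its speed limit or range.

## Working session

There is one attempt and no reset: what is moved stays moved. The work goes in short steps, Python scripts to look and compute and a tool call to move; the robot and the scene stay as the last step left them, time stands still between calls to the robot, and variables do not carry over. Pictures are saved under pics/ and viewed, and the job is handed in when it is done.

Besides the shell and the picture viewer there is one more tool, called as name(argument=value, ...), one argument or row to a line, values as JSON. step_arm: Moves the arm, as the interface text tells. Its arguments: {"type":"object","properties":{"increments":{"type":"array","items":{"type":"array","items":{"type":"number"}}},"grip_force":{"type":"number"}},"required":["increments"]}

```bash
ls; mkdir -p pics
python3 - <<'E'
from plant import arm, grab_frame
import cv2,pickle
d={}
for n in("top","side"):
    f=grab_frame(n); d[n]=f
    cv2.imwrite(f"pics/{n}0.png",f["image"][:,:,::-1])
    print(n,f["camera_matrix"],f["extrinsics"],[k for k in f])
pickle.dump(d,open("f0.pkl","wb"))
s=arm.sense();print(s)
E
```

```text
pics
top [[619.7105305    0.         326.59090835]
 [  0.         619.7105305  226.70171568]
 [  0.           0.           1.        ]] [[ 0.01323003 -0.9997633   0.01727148 -0.050262  ]
 [ 0.99701512  0.0145037   0.07583207 -0.50271184]
 [-0.07606462  0.01621666  0.99697101 -1.26732168]
 [ 0.          0.          0.          1.        ]] ['image', 'camera_matrix', 'extrinsics']
side [[515.20884721   0.         330.69517814]
 [  0.         515.20884721 243.06349304]
 [  0.           0.           1.        ]] [[-0.89023575 -0.45523613 -0.01550419  0.40209101]
 [ 0.21538782 -0.45070498  0.86629851 -0.14414435]
 [-0.4013582   0.76787049  0.499286   -0.69695849]
 [ 0.          0.          0.          1.        ]] ['image', 'camera_matrix', 'extrinsics']
{'time': 0.1, 'joint_positions': array([ 1.45420304,  0.50175604, -0.42678581,  1.55136102,  0.22082409,
        1.13828962, -0.21029432]), 'dq': array([-0.00025566, -0.00155153, -0.000197  , -0.00221432,  0.00106567,
        0.00069606,  0.00147911]), 'effort': array([-1.10887550e-02, -5.67872787e+01, -5.83839297e+00, -2.79915762e+01,
       -6.88974909e-02,  2.41525937e-02,  1.63240276e-05]), 'tcp_pos': array([ 0.24068269, -0.60311237,  0.22577245]), 'eef_rot': array([-8.66016164e-04,  9.82018821e-01,  1.88780990e-01, -1.50886727e-04]), 'wrist_force': array([ 0.25880729,  0.13229205, -0.68898928]), 'torque': array([ 0.02922517, -0.01674019, -0.03358189]), 'width': 0.9992381632804186}
```

View pics/top0.png

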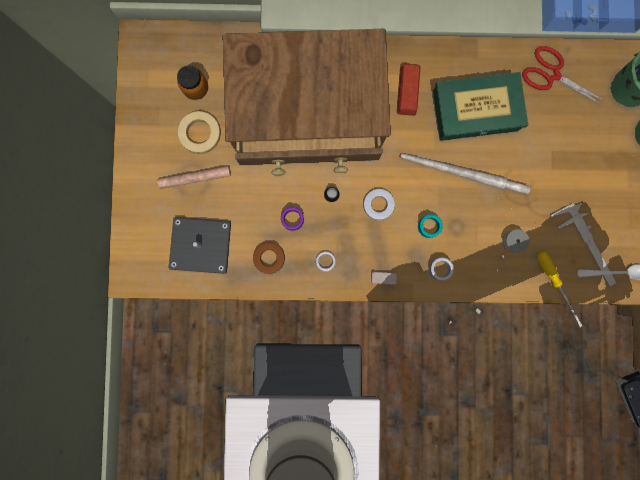

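View pics/side0.png

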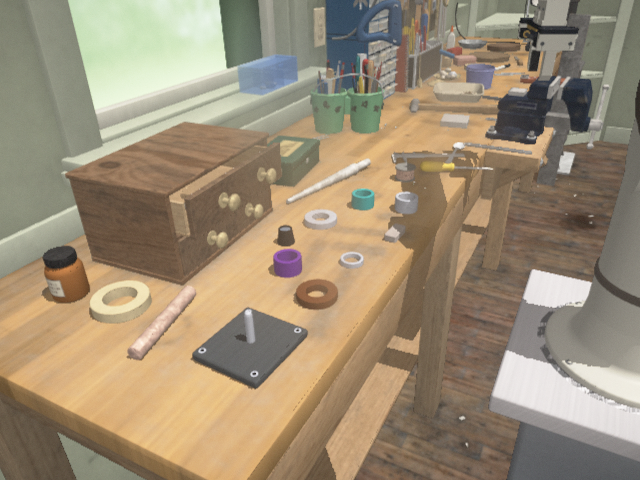

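The washer is the grey ring at about (379,204) in the top view. The sleeve is the tall grey ring at (442,268) in top and (405,203) in side. The collar is the short ring at (325,261), and the post stand is at (200,244). Next I'll measure them.

```bash
cat > h.py <<'E'
import numpy as np,cv2
def ray(f,u,v):
    K=f["camera_matrix"];E=f["extrinsics"];R=E[:3,:3];t=E[:3,3]
    d=np.array([(u-K[0,2])/K[0,0],-(v-K[1,2])/K[1,1],-1.])
    return -R.T@t,R.T@d
def onz(f,u,v,z):
    o,d=ray(f,u,v);return o+d*(z-o[2])/d[2]
def proj(f,p):
    K=f["camera_matrix"];E=f["extrinsics"];c=E[:3,:3]@np.array(p)+E[:3,3]
    return np.array([K[0,2]+K[0,0]*c[0]/-c[2],K[1,2]-K[1,1]*c[1]/-c[2]])
E
python3 - <<'E'
import pickle,cv2,numpy as np
from h import *
d=pickle.load(open("f0.pkl","rb"))
im=d["top"]["image"];si=d["side"]["image"]
def crop(im,u,v,w=32,s=8):
    return cv2.resize(im[v-w:v+w,u-w:u+w],None,fx=s*300/(2*w*s),fy=300/(2*w),interpolation=cv2.INTER_NEAREST)
a=np.hstack([crop(im,379,204),crop(im,442,268)])
b=np.hstack([crop(im,200,244,40),crop(si,405,203)])
cv2.imwrite("pics/c1.png",np.vstack([a,b])[:,:,::-1])
for n,u,v,z in(("washer",379,204,.014),("sleeve",442,268,.03),("collar",325,261,.01)):print(n,onz(d["top"],u,v,z))
E
```

```text
washer [ 0.55305874 -0.15250353  0.014     ]
sleeve [ 0.42087554 -0.2814985   0.03      ]
collar [ 0.43239361 -0.04106443  0.01      ]
```

View pics/c1.png

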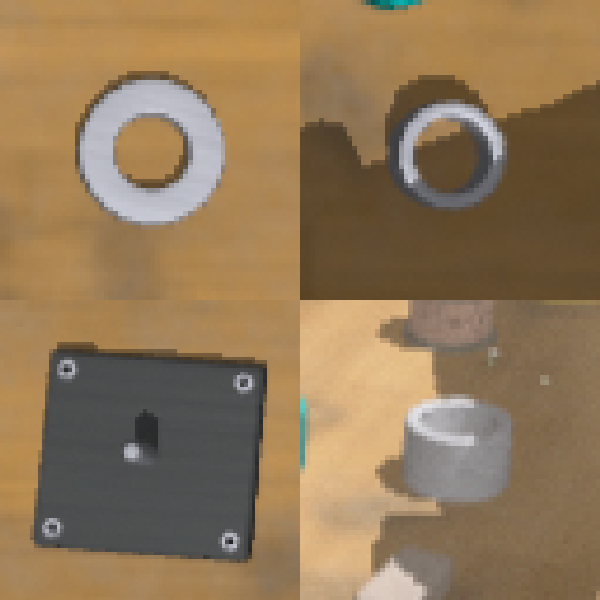

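Run:
```python
import pickle,cv2,numpy as np
from h import *
d=pickle.load(open("f0.pkl","rb"))
def cc(cam,u,v,w,f):
    im=d[cam]["image"][v-w:v+w,u-w:u+w]; hsv=cv2.cvtColor(im,cv2.COLOR_RGB2HSV)
    m=f(hsv).astype(np.uint8); m=cv2.morphologyEx(m,cv2.MORPH_OPEN,np.ones((2,2),np.uint8)) 
    cs,_=cv2.findContours(m,cv2.RETR_EXTERNAL,cv2.CHAIN_APPROX_NONE)
    c=max(cs,key=cv2.contourArea); e=cv2.fitEllipse(cv2.convexHull(c)); r=cv2.minAreaRect(c)
    return np.array(e[0])+[u-w,v-w],e[1],np.array(r[0])+[u-w,v-w],r[1:]
for n,cam,u,v,w,z in(("washer","top",379,204,24,.014),("sleeve","top",442,268,18,.015),("collar","top",325,261,18,.005),("washer","side",321,218,24,.007),("sleeve","side",405,203,16,.015),("collar","side",351,260,16,.005)):
    r=cc(cam,u,v,w,lambda h:h[...,1]<60); print(n,cam,r[:2],onz(d[cam],*r[0],z))
print([onz(d["top"],160+x/3.75-.5,204+(y-300)/3.75-.5,.014) for x,y in((67,369),(244,382),(53,527),(230,541))])
print(np.mean([onz(d["top"],160+x/3.75-.5,204+(y-300)/3.75-.5,.014) for x,y in((67,369),(244,382),(53,527),(230,541))],axis=0))
print("tip",onz(d["top"],160+132/3.75-.5,204+152/3.75-.5,.064))
print("sidescrews",[onz(d["side"],u,v,.014) for u,v in((202,351),(255,374),(299,331))])
print("sidetip",onz(d["side"],249,313,.062))
r=cc("top",200,244,42,lambda h:(h[...,2]<95)&(h[...,1]<90));print(r,onz(d["top"],*r[2],.012))
```

```text
washer top (array([379.72734451, 204.88012695]), (31.10321617126465, 31.402231216430664)) [ 0.55122825 -0.15404165  0.014     ]
sleeve top (array([441.83410072, 269.515028  ]), (23.16634750366211, 24.983619689941406)) [ 0.41790824 -0.2842036   0.015     ]
collar top (array([326.33084297, 261.74895287]), (19.709047317504883, 20.2401180267334)) [ 0.43097168 -0.04394047  0.005     ]
washer side (array([321.45180893, 219.81739426]), (20.457157135009766, 34.788612365722656)) [ 0.54761836 -0.14742089  0.007     ]
sleeve side (array([406.92869186, 203.27269363]), (23.416101455688477, 27.18804168701172)) [ 0.41491249 -0.27566011  0.015     ]
collar side (array([352.5884037 , 260.53069305]), (17.413291931152344, 24.57075309753418)) [ 0.42833132 -0.03813965  0.005     ]
[array([0.50927777, 0.26687252, 0.014     ]), array([0.50348039, 0.16887884, 0.014     ]), array([0.42179654, 0.27181209, 0.014     ]), array([0.41540151, 0.17432131, 0.014     ])]
[0.46248905 0.22047119 0.014     ]
tip [0.46150632 0.21985366 0.064     ]
sidescrews [array([0.50682392, 0.26867126, 0.014     ]), array([0.41887683, 0.2729435 , 0.014     ]), array([0.41110221, 0.17611412, 0.014     ])]
sidetip [0.45770394 0.22253354 0.062     ]
(array([199.68359375, 245.48722839]), (63.24745178222656, 83.078125), array([200.51470184, 245.80882263]), ((58.21263885498047, 52.61379623413086), 4.39870548248291)) [0.46033949 0.21788667 0.012     ]
```

step_arm(
  increments=[
    [0, 0, 0, 0.13, 100],
    [0, 0, 0, 0.13, 100],
    [0, 0, 0, 0.12, 100],
    [0, 0, 0, 0, 100],
  ],
  grip_force=25,
)

```text
time: 0.5
tcp_pos: [0.2398, -0.6016, 0.2231]
eef_rot: [-0.003, 1.0, -0.007, -0.001]
wrist_force: [0.5, -0.5, 0.3]
width: 0.995
```

step_arm(
  increments=[
    [2, -3, 0, 0, 92],
    [2, -3, 0, 0, 92],
    [2, -3, 0, 0, 92],
    [2, -3, 0, 0, 92],
    [2, -3, 0, 0, 92],
    [2, -3, 0, 0, 92],
    [2, -3, 0, 0, 92],
    [2, -3, 0, 0, 92],
    [2, -3, 0, 0, 92],
    [2, -3, 0, 0, 92],
    [2, -3, 0, 0, 92],
    [2, -3, 0, 0, 92],
    [2, -3, 0, 0, 92],
    [2, -3, 0, 0, 92],
    [0, 0, 0, 0, 92],
    [0, 0, 0, 0, 92],
  ],
)

```text
time: 2.1
tcp_pos: [0.5228, -0.1623, 0.2204]
eef_rot: [-0.004, 1.0, 0.021, -0.004]
wrist_force: [0.4, -0.7, 0.1]
width: 0.923
```

step_arm(
  increments=[
    [1, -0.4, 2, 0.04, 92],
    [1, -0.4, 3, 0, 92],
    [0.7, -0.3, 3, 0, 92],
    [0, 0, 3, 0, 92],
    [0, 0, 1, 0, 92],
    [0, 0, 0, 0, 92],
  ],
)

```text
time: 2.7
tcp_pos: [0.5481, -0.1575, 0.0974]
eef_rot: [-0.002, 1.0, 0.001, -0.003]
wrist_force: [-0.0, -0.6, -0.3]
width: 0.922
```

```bash
cat > look.py <<'E'
import sys
from plant import arm,grab_frame
import cv2,numpy as np
from h import *
# args: name, then crop top u v w, side u v w
n=sys.argv[1];a=list(map(int,sys.argv[2:8]))
o=[]
for k,c in enumerate(("top","side")):
    f=grab_frame(c);u,v,w=a[3*k:3*k+3]
    im=cv2.copyMakeBorder(f["image"],w,w,w,w,cv2.BORDER_CONSTANT)[v:v+2*w,u:u+2*w]
    o.append(cv2.resize(im,(400,400),interpolation=cv2.INTER_CUBIC))
    s=arm.sense(); print(c,"tcp px",proj(f,s["tcp_pos"]))
cv2.imwrite(f"pics/{n}.png",np.hstack(o)[:,:,::-1])
print(s["tcp_pos"],s["eef_rot"],s["wrist_force"],s["width"],s["time"])
E
python3 look.py l1 379 204 60 321 200 70
```

```text
top tcp px [386.03881756 201.64078113]
side tcp px [322.0498304 174.7784226]
[ 0.54923371 -0.15771331  0.09909718] [-0.00137116  0.9999965   0.00109825 -0.0019802 ] [ 0.00570787 -0.05016447  0.46831404] 0.9164013802044899 2.8
```

View pics/l1.png

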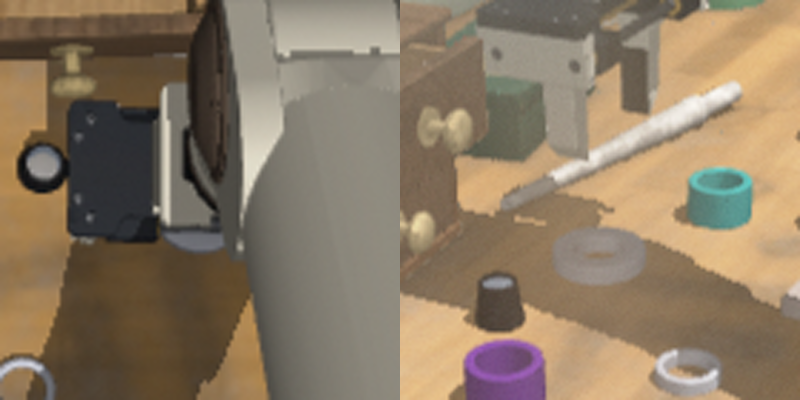

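step_arm(
  increments=[
    [0.1, -0.6, 2, 0, 92],
    [0, 0, 2, 0, 92],
    [0, 0, 2, 0, 92],
    [0, 0, 1.5, 0, 92],
    [0, 0, 1, 0, 92],
    [0, 0, 0, 0, 92],
  ],
)

```text
time: 3.4
tcp_pos: [0.5586, -0.1564, 0.022]
eef_rot: [0.002, 1.0, -0.0, 0.007]
wrist_force: [0.5, -0.2, 0.0]
width: 0.919
```

```bash
python3 look.py l2 379 204 60 321 200 70
```

```text
top tcp px [381.35102091 200.66094908]
side tcp px [318.11445607 209.59072369]
[ 0.55952626 -0.15645474  0.02313315] [ 2.42170303e-03  9.99966915e-01 -3.92710878e-05  7.76545998e-03] [-0.47123528  0.05035846 -0.9911621 ] 0.919380874853457 3.5
```

View pics/l2.png

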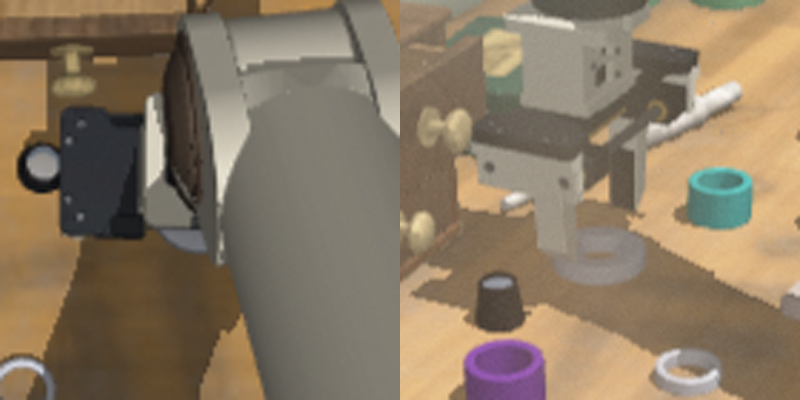

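step_arm(
  increments=[
    [-0.5, -0.3, 0, 0, 92],
    [-0.4, -0.2, 0, 0, 92],
    [0, 0, 0, 0, 92],
  ],
)

```text
time: 3.8
tcp_pos: [0.5512, -0.1512, 0.0251]
eef_rot: [0.003, 1.0, -0.0, 0.009]
wrist_force: [0.2, 0.3, -0.1]
width: 0.919
```

step_arm(
  increments=[
    [-0.1, 0, 0.8, 0, 92],
    [0, 0, 0.7, 0, 92],
    [0, 0, 0.4, 0, 92],
    [0, 0, 0, 0, 92],
  ],
)

```text
time: 4.2
tcp_pos: [0.5506, -0.1516, 0.0049]
eef_rot: [0.003, 1.0, -0.0, 0.01]
wrist_force: [-0.5, 0.1, 0.7]
width: 0.926
```

step_arm(
  increments=[
    [0, 0, 0.2, 0, 60],
    [0, 0, 0, 0, 60],
    [0, 0, 0, 0, 60],
    [0, 0, 0, 0, 60],
    [0, 0, 0, 0, 60],
    [0, 0, 0, 0, 60],
  ],
  grip_force=30,
)

```text
time: 4.8
tcp_pos: [0.5505, -0.1521, 0.0022]
eef_rot: [0.003, 1.0, -0.0, 0.009]
wrist_force: [-0.3, 0.0, -2.2]
width: 0.704
```

```bash
python3 look.py l3 379 204 60 321 200 70
```

```text
top tcp px [378.23478791 205.82697811]
side tcp px [321.33251779 220.6723726 ]
[ 0.55050427 -0.1520959   0.00224136] [ 3.25017186e-03  9.99951685e-01 -1.70009781e-04  9.27553810e-03] [ 0.2959653  -0.92837486 -2.45525243] 0.7034831525624516 4.9
```

View pics/l3.png

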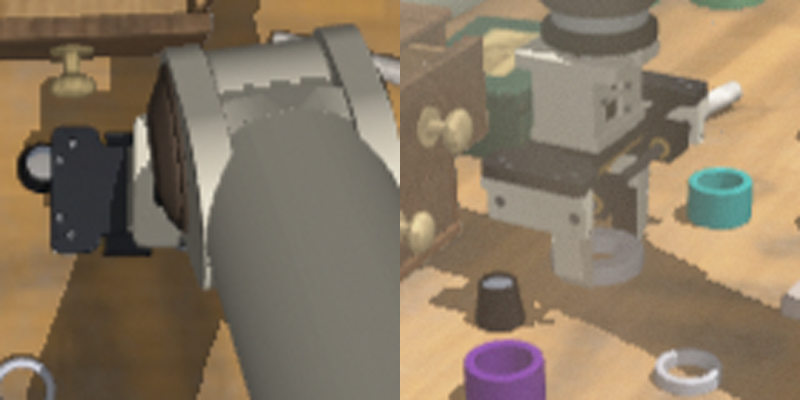

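step_arm(
  increments=[
    [0, 0, -1, 0, 40],
    [0, 0, -2, 0, 40],
    [0, 0, -3, 0, 40],
    [0, 0, -3, 0, 40],
    [0, 0, -3, 0, 40],
    [0, 0, 0, 0, 40],
  ],
  grip_force=40,
)

```text
time: 5.5
tcp_pos: [0.5448, -0.1493, 0.1259]
eef_rot: [0.002, 1.0, 0.001, 0.005]
wrist_force: [1.3, -0.1, -3.6]
width: 0.695
```

```bash
python3 look.py l4 379 204 60 321 180 80
```

```text
top tcp px [383.08465252 202.62696811]
side tcp px [323.13218681 165.66505646]
[ 0.54178639 -0.14916825  0.12195389] [9.34647197e-04 9.99996748e-01 4.13163030e-04 2.33663949e-03] [ 0.39074718 -0.15736809 -3.19622177] 0.6961883465915407 5.6
```

View pics/l4.png

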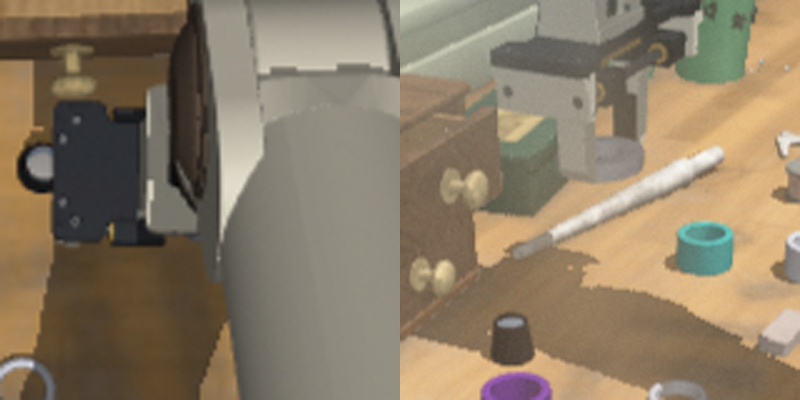

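step_arm(
  increments=[
    [-0.4, -1.5, -0.3, 0, 40],
    [-0.6, -2.5, 0, 0, 40],
    [-0.6, -2.7, 0, 0, 40],
    [-0.6, -2.7, 0, 0, 40],
    [-0.6, -2.7, 0, 0, 40],
    [-0.6, -2.7, 0, 0, 40],
    [-0.6, -2.7, 0, 0, 40],
    [-0.6, -2.7, 0, 0, 40],
    [-0.6, -2.7, 0, 0, 40],
    [-0.6, -2.7, 0, 0, 40],
    [-0.6, -2.7, 0, 0, 40],
    [-0.6, -2.7, 0, 0, 40],
    [-0.6, -2.5, 0, 0, 40],
    [-0.5, -1.5, 0, 0, 40],
    [0, 0, 0, 0, 40],
    [0, 0, 0, 0, 40],
  ],
)

```text
time: 7.2
tcp_pos: [0.4237, 0.2264, 0.1041]
eef_rot: [-0.001, 1.0, 0.007, -0.023]
wrist_force: [0.1, 0.1, -3.9]
width: 0.694
```

step_arm(
  increments=[
    [1.5, 0.2, 0, 0, 40],
    [1.4, 0.2, 0, 0, 40],
    [0.6, 0.1, 0, 0, 40],
    [0, 0, 0, 0, 40],
    [0, 0, 0, 0, 40],
  ],
)

```text
time: 7.7
tcp_pos: [0.4621, 0.2167, 0.1003]
eef_rot: [0.0, 1.0, 0.004, -0.024]
wrist_force: [-0.4, 0.1, -3.9]
width: 0.701
```

```bash
python3 look.py l5 200 244 60 249 290 80
```

```text
top tcp px [192.70803262 242.84716622]
side tcp px [246.09440992 286.01755746]
[0.46170841 0.21699353 0.1004437 ] [ 4.31506422e-04  9.99700880e-01  3.93652636e-03 -2.41343790e-02] [ 0.28763212  0.00760094 -4.0220523 ] 0.6942531920590449 7.8
```

View pics/l5.png

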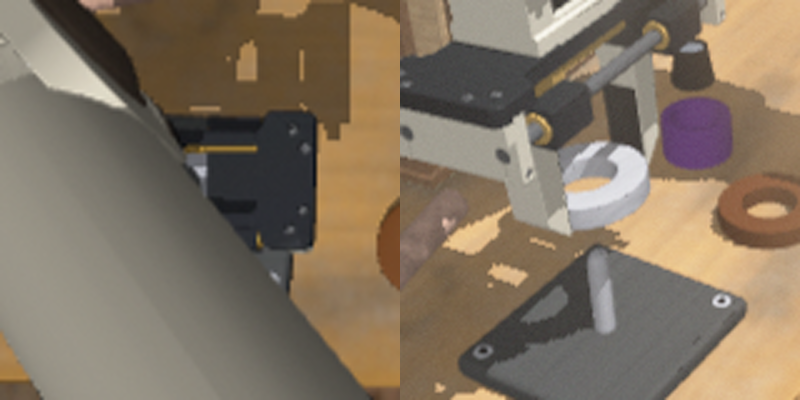

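Run:
```python
from plant import arm,grab_frame
from h import *
f=grab_frame("side");cv2.imwrite("pics/l6.png",cv2.resize(f["image"][250:320,210:290],None,fx=8,fy=8,interpolation=cv2.INTER_NEAREST)[:,:,::-1])
for p in ((.462,.217,.113),(.45,.217,.113),(.462,.217,.099)): print(proj(f,p))
```

```text
[244.94712148 277.87217652]
[252.72515812 280.16283208]
[246.01447713 286.88459293]
```

View pics/l6.png

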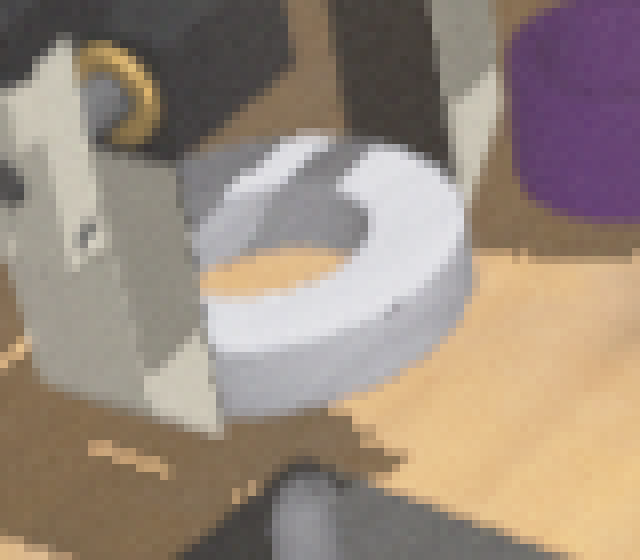

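Run:
```python
import pickle
from h import *
from scipy.optimize import least_squares
f=pickle.load(open("f0.pkl","rb"))["side"]
o=np.array([(465,205),(443,165),(405,143),(462,240),(435,285),(400,312),(330,340),(250,352)])/8+[209.5,249.5]
i=np.array([(370,230),(358,255),(325,280),(270,294),(215,293)])/8+[209.5,249.5]
def res(p,out=False):
    c=p[:3];n=np.array([p[3],p[4],1.]);n/=np.linalg.norm(n);r=[]
    for P,R in((o,.033),(i,.017)):
        for u,v in P:
            a,d=ray(f,u,v);q=a+d*((c-a)@n)/(d@n);r.append((np.linalg.norm(q-c)-R)*1000)
    return r
s=least_squares(res,[.455,.217,.113,0,0]);print(s.x,np.round(s.fun,1))
s=least_squares(lambda p:np.r_[res(p),(p[1]-.217)*300],[.455,.217,.113,0,0]);print(s.x,np.round(s.fun,1))
```

```text
[ 4.77493239e-01  2.02049975e-01  9.78855803e-02 -1.90948864e-04
  2.34736537e-02] [-0.2  0.3  0.1 -0.4  0.2  0.3 -0.1 -0.5 -0.1 -0.   0.3 -0.   0.4]
[0.46659768 0.21660937 0.1099215  0.00323531 0.00224457] [-0.4  0.3  0.2 -0.6 -0.1  0.2 -0.  -0.5  0.1  0.2  0.6  0.1  0.  -0.1]
```

step_arm(
  increments=[
    [-0.2, -0.5, 1, 0, 40],
    [-0.1, 0, 1, 0, 40],
    [0, 0, 0, 0, 40],
    [0, 0, 0, 0, 40],
  ],
)

```text
time: 8.25
tcp_pos: [0.4556, 0.2232, 0.0788]
eef_rot: [0.0, 1.0, 0.005, -0.025]
wrist_force: [0.4, 0.1, -3.0]
width: 0.698
```

```bash
python3 look.py l7 200 244 60 246 295 40
```

```text
top tcp px [191.52375584 246.76612527]
side tcp px [248.81564288 303.16210905]
[0.45573455 0.22298357 0.07898114] [ 5.44583173e-04  9.99686811e-01  5.06917909e-03 -2.45007517e-02] [ 0.06153402 -0.11897382 -3.55716541] 0.6982740630220254 8.35
```

View pics/l7.png

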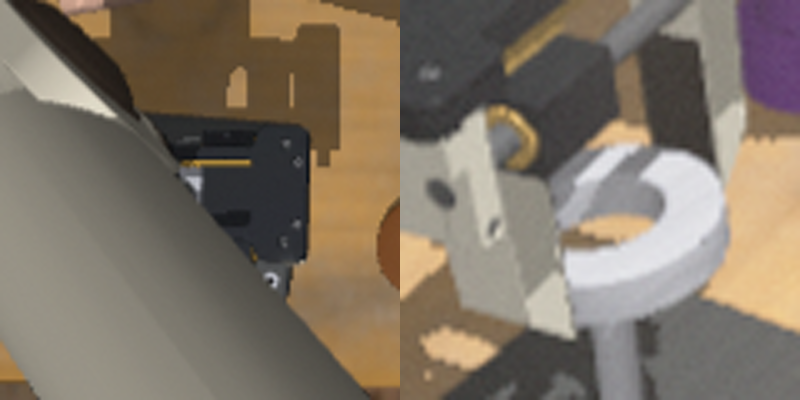

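Run:
```python
import pickle
from h import *
f=pickle.load(open("f0.pkl","rb"))["side"]
for z in(.062,.089,.091):
    u,v=proj(f,(.4577,.2225,z));print((u-206)*5+400,(v-255)*5)
print(onz(f,206+208/5,255+208/5,.090))
```

```text
615.0857849272461 289.93340177163475
605.1909377744882 206.4602298656908
604.4420122643397 200.14227599654504
[0.45576107 0.22384523 0.09      ]
```

The washer's hole is lined up with the post axis to about 2 mm, so I'll lower it.

step_arm(
  increments=[
    [0.1, 0, 1, 0, 40],
    [0.1, 0, 1.2, 0, 40],
    [0.1, 0, 1.2, 0, 40],
    [0.05, 0, 1.0, 0, 40],
    [0, 0, 0, 0, 40],
  ],
)

```text
time: 8.85
tcp_pos: [0.4578, 0.2226, 0.0309]
eef_rot: [0.001, 1.0, 0.005, -0.024]
wrist_force: [0.2, -0.1, -4.0]
width: 0.698
```

step_arm(
  increments=[
    [0, 0, 0.7, 0, 40],
    [0, 0, 0.4, 0, 40],
    [0, 0, 0.2, 0, 40],
    [0, 0, 0, 0, 40],
  ],
)

```text
time: 9.25
tcp_pos: [0.4569, 0.2229, 0.0171]
eef_rot: [0.001, 1.0, 0.005, -0.024]
wrist_force: [-0.2, -1.2, 2.0]
width: 0.701
```

```bash
python3 look.py l8 200 244 60 246 315 50
```

```text
top tcp px [197.5973894  247.28070877]
side tcp px [252.42489974 339.53002418]
[0.45697949 0.22283787 0.01727504] [ 7.51045266e-04  9.99692018e-01  4.71992577e-03 -2.43521416e-02] [-2.21176272 -1.21127484  2.19510637] 0.7031518252999265 9.35
```

View pics/l8.png

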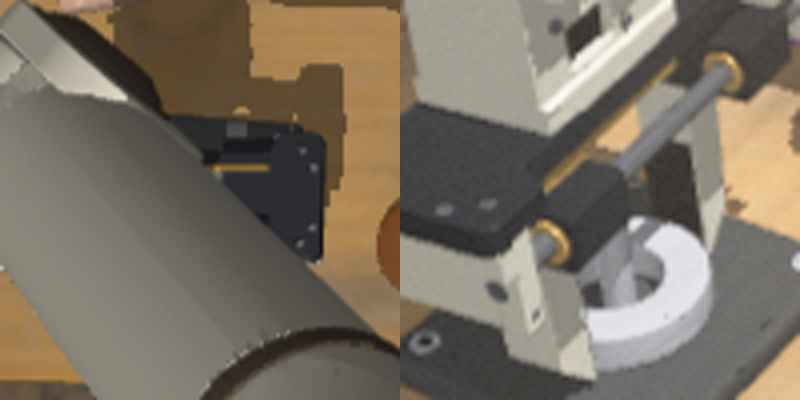

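The post is through the hole and the washer is touching the plate (force has gone positive). I'll release it.

step_arm(
  increments=[
    [0, 0, 0, 0, 90],
    [0, 0, 0, 0, 90],
    [0, 0, 0, 0, 90],
    [0, 0, 0, 0, 90],
    [0, 0, 0, 0, 90],
    [0, 0, 0, 0, 90],
  ],
)

```text
time: 9.95
tcp_pos: [0.4597, 0.2243, 0.0189]
eef_rot: [-0.001, 1.0, 0.005, -0.022]
wrist_force: [-0.6, -0.4, 0.5]
width: 0.901
```

step_arm(
  increments=[
    [0, 0, -1, 0, 92],
    [0, 0, -2, 0, 92],
    [0, 0, -3, 0, 92],
    [0, 0, -3, 0, 92],
    [0, 0, -3, 0, 92],
    [0, 0, 0, 0, 92],
  ],
)

```text
time: 10.55
tcp_pos: [0.4641, 0.2246, 0.1452]
eef_rot: [-0.001, 1.0, 0.006, -0.023]
wrist_force: [0.2, 0.8, 0.3]
width: 0.922
```

step_arm(
  increments=[
    [0, 2, 0, 0, 92],
    [0, 3, 0, 0, 92],
    [0, 3, 0, 0, 92],
    [0, 3, 0, 0, 92],
    [0, 3, 0, 0, 92],
    [0, 3, 0, 0, 92],
    [0, 3, 0, 0, 92],
    [0, 3, 0, 0, 92],
    [0, 3, 0, 0, 92],
    [0, 3, 0, 0, 92],
    [0, 3, 0, 0, 92],
    [0, 0, 0, 0, 92],
    [0, 0, 0, 0, 92],
  ],
)

```text
time: 11.85
tcp_pos: [0.4656, -0.1058, 0.1455]
eef_rot: [-0.002, 1.0, 0.008, -0.022]
wrist_force: [-0.1, 0.4, -1.5]
width: 0.918
```

```bash
python3 look.py l9 200 244 50 246 325 50
```

```text
top tcp px [361.03242823 242.23792465]
side tcp px [349.87350042 168.15424105]
[ 0.46566662 -0.105272    0.14555573] [-0.00162051  0.9997149   0.00851409 -0.02224888] [ 0.86380314 -0.36037565 -0.17336761] 0.9222173489175917 11.95
```

View pics/l9.png

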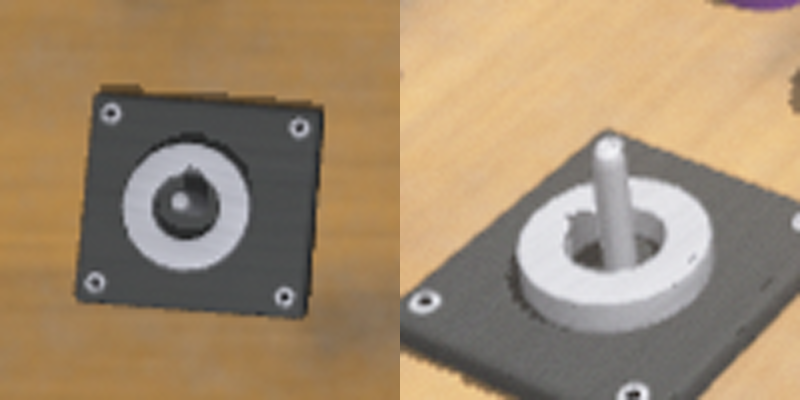

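Both views show the washer flat on the plate around the post and well centred. Next is the sleeve.

step_arm(
  increments=[
    [-0.5, 2, 0, 0, 92],
    [-0.8, 3, 0, 0, 92],
    [-0.8, 3, 0, 0, 92],
    [-0.8, 3, 0, 0, 92],
    [-0.8, 3, 0, 0, 80],
    [-0.7, 2.5, 0, 0, 80],
    [0, 0.5, 1, 0, 80],
    [0, 0, 2, 0, 80],
    [0, 0, 2, 0, 80],
    [0, 0, 0, 0, 80],
    [0, 0, 0, 0, 80],
  ],
)

```text
time: 13.05
tcp_pos: [0.4292, -0.2636, 0.0948]
eef_rot: [-0.004, 1.0, 0.023, -0.02]
wrist_force: [0.4, -0.2, 0.1]
width: 0.802
```

```bash
python3 look.py l10 442 268 60 405 190 60
```

```text
top tcp px [439.53145273 263.36903104]
side tcp px [400.46072209 167.68395371]
[ 0.4292295  -0.2640914   0.09529189] [-0.00409355  0.99952671  0.0229986  -0.02001634] [-0.63489342 -0.4099529  -0.92097545] 0.799647147081457 13.15
```

View pics/l10.png

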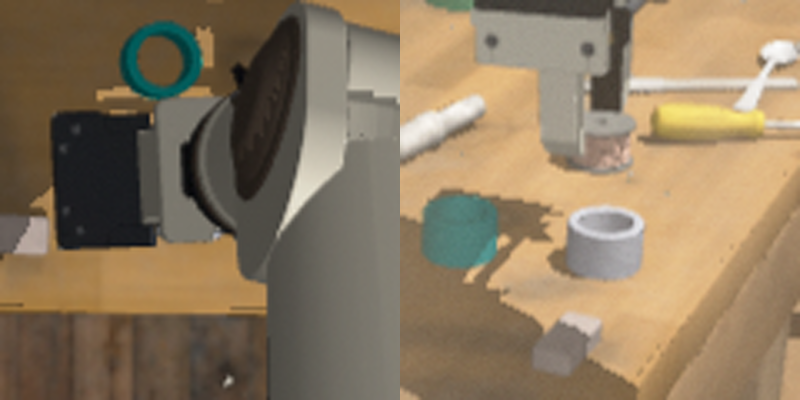

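step_arm(
  increments=[
    [-0.5, 0.8, 0, 0.045, 80],
    [-0.4, 0.8, 0, 0, 80],
    [0, 0, 1.5, 0, 80],
    [0, 0, 1.5, 0, 80],
    [0, 0, 1, 0, 80],
    [0, 0, 0, 0, 80],
  ],
)

```text
time: 13.75
tcp_pos: [0.4196, -0.2837, 0.0553]
eef_rot: [-0.001, 1.0, -0.003, -0.018]
wrist_force: [-0.2, 0.4, -0.4]
width: 0.801
```

step_arm(
  increments=[
    [0, -0.25, 1, 0, 80],
    [0, 0, 1, 0, 80],
    [0, 0, 0, 0, 80],
    [0, 0, 0, 0, 80],
  ],
)

```text
time: 14.15
tcp_pos: [0.4189, -0.2805, 0.0333]
eef_rot: [-0.002, 1.0, -0.002, -0.018]
wrist_force: [0.5, -0.2, 0.5]
width: 0.804
```

```bash
python3 look.py l11 442 268 60 405 190 40
```

```text
top tcp px [441.84654581 268.99259421]
side tcp px [406.4245791  193.80690196]
[ 0.41896969 -0.28071471  0.03358876] [-0.00167288  0.99983487 -0.00251939 -0.0179189 ] [-0.16206718  0.17064997  0.21296534] 0.7968313144588853 14.25
```

View pics/l11.png

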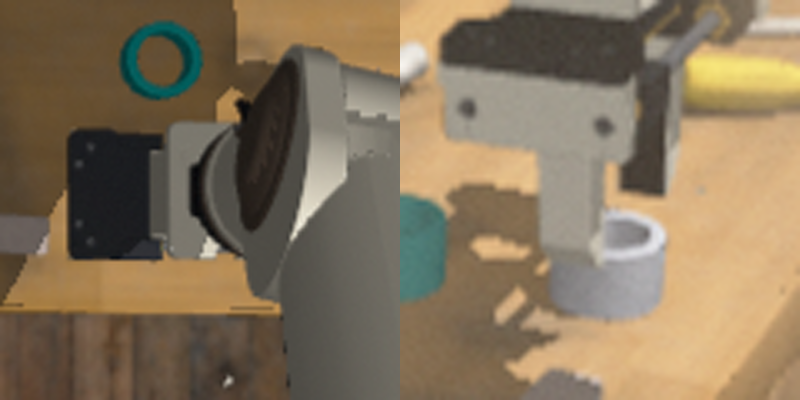

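step_arm(
  increments=[
    [-0.1, 0, 1, 0, 80],
    [0, 0, 1, 0, 80],
    [0, 0, 0.6, 0, 80],
    [0, 0, 0, 0, 80],
    [0, 0, 0, 0, 80],
  ],
)

```text
time: 14.75
tcp_pos: [0.4173, -0.281, 0.0058]
eef_rot: [-0.001, 1.0, -0.003, -0.017]
wrist_force: [0.4, 0.0, -0.7]
width: 0.801
```

step_arm(
  increments=[
    [0, 0, 0, 0, 30],
    [0, 0, 0, 0, 30],
    [0, 0, 0, 0, 30],
    [0, 0, 0, 0, 30],
    [0, 0, 0, 0, 30],
    [0, 0, 0, 0, 30],
  ],
  grip_force=30,
)

```text
time: 15.35
tcp_pos: [0.4176, -0.2814, 0.0062]
eef_rot: [-0.001, 1.0, -0.003, -0.017]
wrist_force: [0.9, -0.3, -0.6]
width: 0.506
```

step_arm(
  increments=[
    [0, 0, -0.5, 0, 30],
    [0, 0, -1, 0, 30],
    [0, 0, -2, 0, 30],
    [0, 0, -3, 0, 30],
    [0, 0, -3, 0, 30],
    [0, 0, -3, 0, 30],
    [0, 0, 0, 0, 30],
  ],
)

```text
time: 16.05
tcp_pos: [0.421, -0.28, 0.1379]
eef_rot: [-0.002, 1.0, -0.002, -0.018]
wrist_force: [1.7, -0.5, -2.1]
width: 0.508
```

```bash
python3 look.py l12 442 268 60 405 150 50
```

```text
top tcp px [452.38665392 268.11588048]
side tcp px [409.39979653 147.283351  ]
[ 0.41833585 -0.27898162  0.13440351] [-0.00371369  0.99977209 -0.00204602 -0.02092366] [-0.40518481  0.75210857 -3.22391519] 0.5064756355061858 16.15
```

View pics/l12.png

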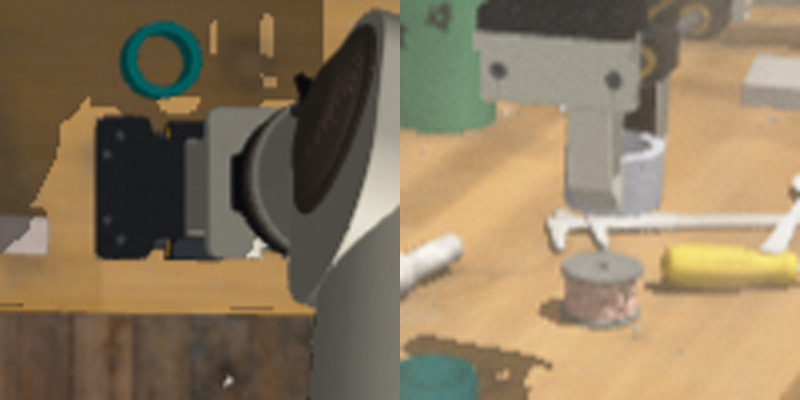

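step_arm(
  increments=[
    [1, -1.5, 0, 0, 30],
    [1.2, -2.5, 0, 0, 30],
    [1.2, -3, 0, 0, 30],
    [1, -3, 0, 0, 30],
    [0, -3, 0, 0, 30],
    [0, -3, 0, 0, 30],
    [0, -3, 0, 0, 30],
    [0, -3, 0, 0, 30],
    [0, -3, 0, 0, 30],
    [0, -3, 0, 0, 30],
    [0, -3, 0, 0, 30],
    [0, -3, 0, 0, 30],
    [0, -3, 0, 0, 30],
    [0, -3, 0, 0, 30],
    [0, -2, 0, 0, 30],
    [0, 0, 0, 0, 30],
    [0, 0, 0, 0, 30],
  ],
)

```text
time: 17.85
tcp_pos: [0.4428, 0.1558, 0.1131]
eef_rot: [-0.007, 0.999, -0.004, -0.045]
wrist_force: [0.4, 0.1, -2.1]
width: 0.505
```

step_arm(
  increments=[
    [0.3, -1.5, -0.8, 0, 30],
    [0.3, -1.5, -0.8, 0, 30],
    [0.3, -1.5, 0, 0, 30],
    [0.3, -1.5, 0, 0, 30],
    [0.2, -0.5, 0, 0, 30],
    [0, 0, 0, 0, 30],
    [0, 0, 0, 0, 30],
  ],
)

```text
time: 18.55
tcp_pos: [0.4602, 0.2238, 0.1287]
eef_rot: [-0.007, 0.999, -0.006, -0.046]
wrist_force: [0.2, -0.1, -1.5]
width: 0.506
```

```bash
python3 look.py l13 200 244 60 246 285 50
```

```text
top tcp px [186.02383589 243.08456395]
side tcp px [242.04733279 270.34575909]
[0.46013244 0.22322895 0.12863902] [-0.00663541  0.99890109 -0.00605127 -0.04599952] [ 0.87694774 -1.20525963 -1.67684558] 0.5046810960316532 18.65
```

View pics/l13.png

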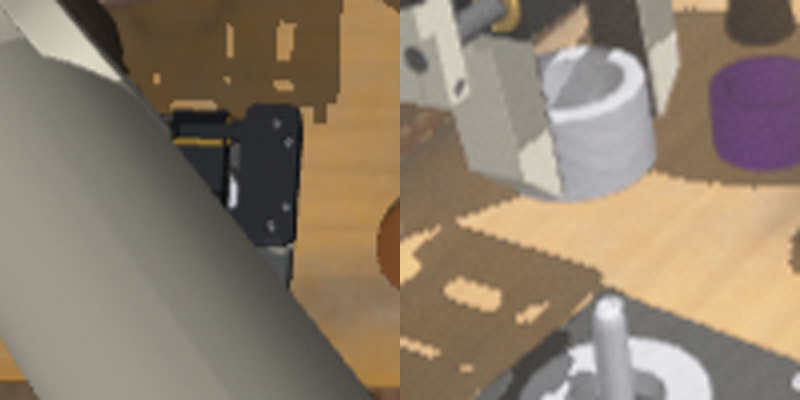

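step_arm(
  increments=[
    [0.1, 0, 1, 0, 30],
    [0.1, 0, 1.2, 0, 30],
    [0.1, 0, 1.2, 0, 30],
    [0.1, 0, 0.8, 0, 30],
    [0, 0, 0, 0, 30],
    [0, 0, 0, 0, 30],
  ],
)

```text
time: 19.25
tcp_pos: [0.4591, 0.2207, 0.081]
eef_rot: [-0.005, 0.999, -0.008, -0.048]
wrist_force: [0.1, 0.6, -2.2]
width: 0.503
```

```bash
python3 look.py l14 200 244 60 246 295 40;python3 - <<'E'
import pickle
from h import *
f=pickle.load(open("f0.pkl","rb"))["side"]
for z in(.064,.082,.112):
    u,v=proj(f,(.4577,.2225,z));print(z,(u-206)*5+400,(v-255)*5)
E
```

```text
top tcp px [192.58460966 244.83828813]
side tcp px [247.33181938 300.00124834]
[0.45935845 0.22074571 0.08140482] [-0.00542536  0.998839   -0.00759769 -0.04725988] [ 0.1280305   0.69522311 -2.20398214] 0.5096750948012593 19.35
0.064 614.3663300031367 283.86406248507257
0.082 607.7945670960167 228.42451032198113
0.112 596.4401920271752 132.63872531955116
```

View pics/l14.png

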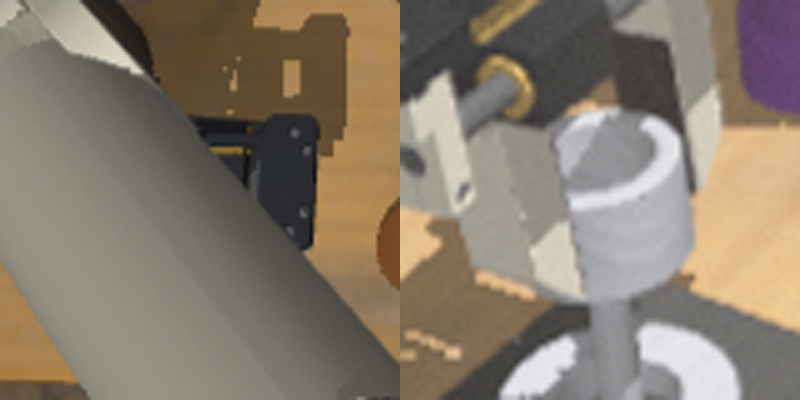

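step_arm(
  increments=[
    [0.3, -0.2, 0.5, 0, 30],
    [0.1, 0, 0.8, 0, 30],
    [0, 0, 0, 0, 30],
    [0, 0, 0, 0, 30],
  ],
)

```text
time: 19.75
tcp_pos: [0.4636, 0.2237, 0.068]
eef_rot: [-0.006, 0.999, -0.008, -0.046]
wrist_force: [0.1, -0.8, -3.2]
width: 0.505
```

```bash
python3 look.py l15 200 244 60 246 305 40
```

```text
top tcp px [192.50051878 242.96471995]
side tcp px [244.51547798 308.54644542]
[0.46344882 0.22352406 0.06807915] [-0.00584213  0.99889283 -0.00761687 -0.04605403] [-0.14156568 -0.32174974 -2.336149  ] 0.5090418166346004 19.85
```

View pics/l15.png

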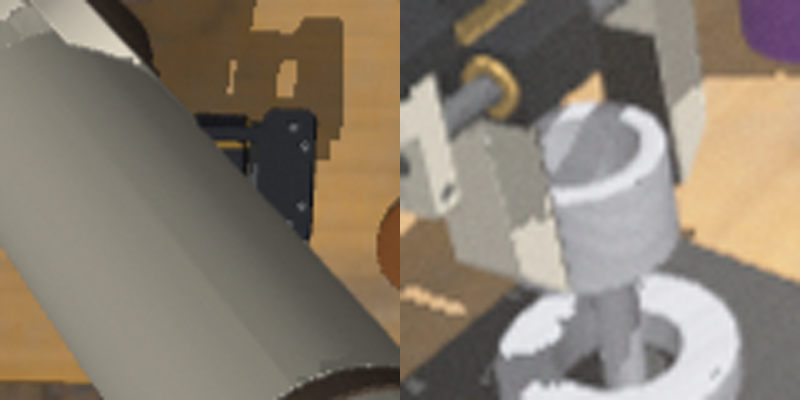

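step_arm(
  increments=[
    [0.05, 0, 0.8, 0, 30],
    [0.05, 0, 0.8, 0, 30],
    [0, 0, 0, 0, 30],
    [0, 0, 0, 0, 30],
  ],
)

```text
time: 20.25
tcp_pos: [0.4629, 0.2236, 0.0507]
eef_rot: [-0.006, 0.999, -0.008, -0.046]
wrist_force: [-0.1, 0.1, -1.7]
width: 0.51
```

```bash
python3 look.py l16 200 244 60 246 315 40
```

```text
top tcp px [194.19092276 243.67532212]
side tcp px [246.0859847  319.02839542]
[0.46297519 0.22353125 0.05086366] [-0.00579692  0.99889912 -0.00773356 -0.04590359] [-0.72322653  0.30778059 -1.94159485] 0.5053729924451978 20.35
```

View pics/l16.png

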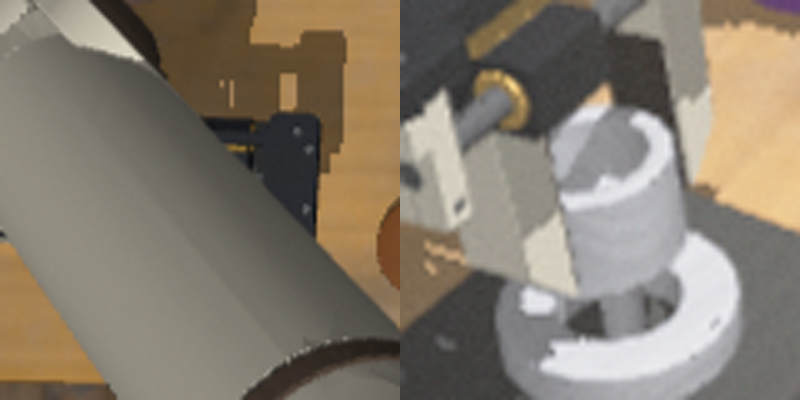

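step_arm(
  increments=[
    [0.05, 0, 0.7, 0, 30],
    [0.05, 0, 0.5, 0, 30],
    [0, 0, 0, 0, 30],
  ],
)

```text
time: 20.65
tcp_pos: [0.4633, 0.2238, 0.0382]
eef_rot: [-0.006, 0.999, -0.008, -0.045]
wrist_force: [-0.5, -0.1, -2.9]
width: 0.507
```

step_arm(
  increments=[
    [0, 0, 0.2, 0, 30],
    [0, 0, 0.1, 0, 30],
    [0, 0, 0, 0, 30],
  ],
)

```text
time: 20.95
tcp_pos: [0.4631, 0.2239, 0.0356]
eef_rot: [-0.006, 0.999, -0.008, -0.045]
wrist_force: [-0.8, -0.7, -0.0]
width: 0.508
```

Contact is starting. I'll go a touch further and then release.

step_arm(
  increments=[
    [0, 0, 0.15, 0, 30],
    [0, 0, 0, 0, 60],
    [0, 0, 0, 0, 68],
    [0, 0, 0, 0, 72],
    [0, 0, 0, 0, 72],
    [0, 0, 0, 0, 72],
  ],
)

```text
time: 21.55
tcp_pos: [0.4641, 0.2249, 0.0357]
eef_rot: [-0.006, 0.999, -0.008, -0.044]
wrist_force: [-0.3, -0.8, 0.6]
width: 0.719
```

```bash
python3 look.py l17 200 244 60 246 315 40
```

```text
top tcp px [194.97598178 243.38225036]
side tcp px [245.98201408 328.29946626]
[0.46404231 0.22480606 0.03567422] [-0.00609155  0.99897715 -0.00767909 -0.04414278] [-0.43527235 -0.78670426  0.273612  ] 0.7177925661581935 21.65
```

View pics/l17.png

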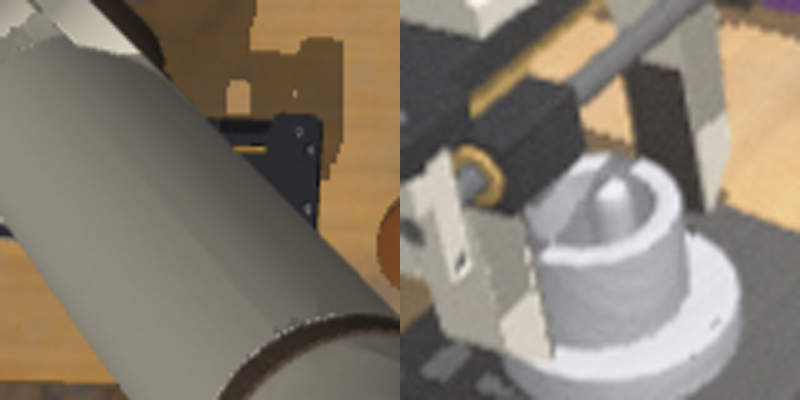

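step_arm(
  increments=[
    [-0.1, 0, -1, 0, 85],
    [-0.1, 0, -1.5, 0, 85],
    [-0.2, 0, -2, 0, 85],
    [-0.2, 0, -3, 0, 85],
    [0, 0, -3, 0, 85],
    [0, 0, -2, 0, 85],
    [0, 2, 0, 0, 85],
    [0, 3, 0, 0, 85],
    [0, 3, 0, 0, 85],
    [0, 3, 0, 0, 85],
    [0, 3, 0, 0, 85],
    [0, 3, 0, 0, 85],
    [0, 3, 0, 0, 85],
    [0, 0, 0, 0, 85],
    [0, 0, 0, 0, 85],
    [0, 0, 0, 0, 85],
  ],
)

```text
time: 23.25
tcp_pos: [0.4696, 0.0205, 0.1824]
eef_rot: [-0.007, 0.999, -0.004, -0.035]
wrist_force: [-0.7, 0.9, 0.2]
width: 0.849
```

```bash
python3 look.py l18 200 244 50 246 320 45
python3 - <<'E'
from plant import grab_frame
import cv2
cv2.imwrite("pics/t2.png",grab_frame("top")["image"][:,:,::-1])
E
```

```text
top tcp px [292.35553643 237.88481926]
side tcp px [311.78803901 173.37595035]
[0.46969545 0.02127336 0.18218062] [-0.007309    0.99936139 -0.00336147 -0.03481502] [-0.17272004  0.34574864  0.54266066] 0.8520864964648367 23.35
```

View pics/l18.png

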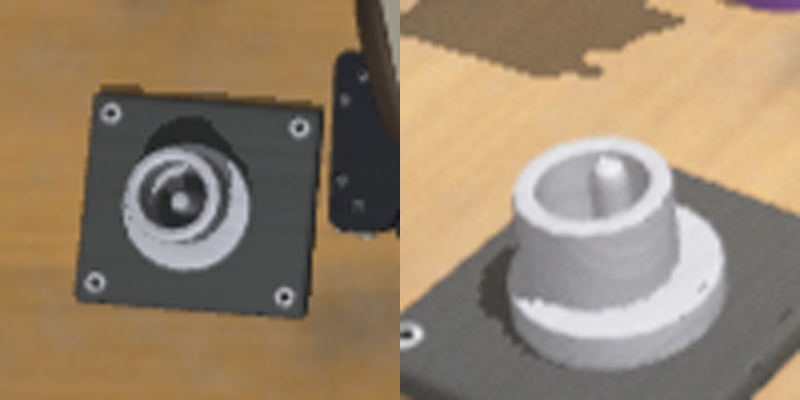

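View pics/t2.png

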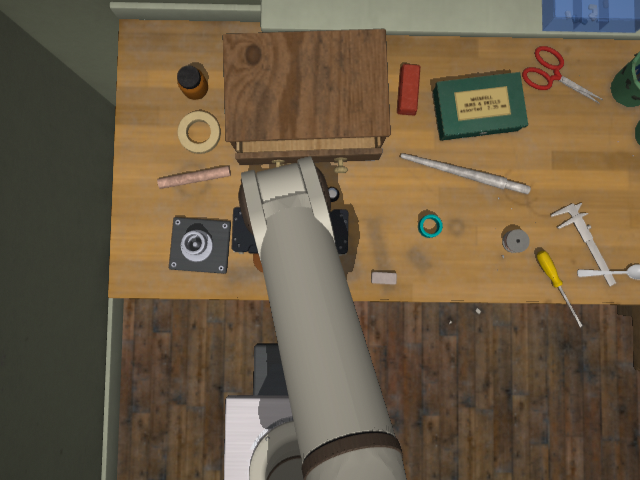

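Run:
```python
from plant import grab_frame
import cv2
cv2.imwrite("pics/s2.png",grab_frame("side")["image"][:,:,::-1])
```

```text
(no output)
```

View pics/s2.png

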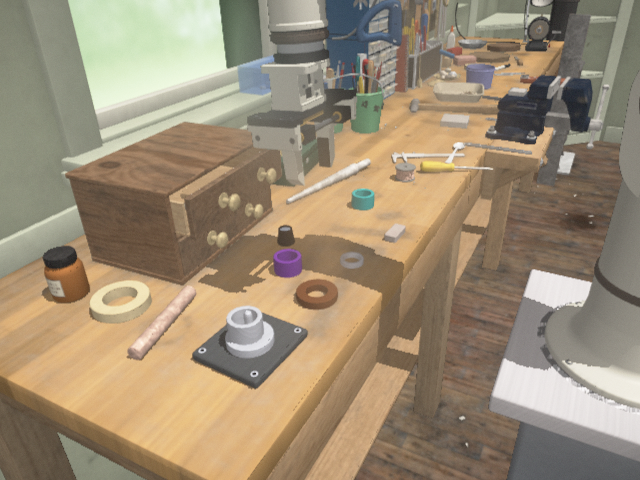

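The collar is still at (352,260), the stack is seated at about (247,330), and the arm is clear of everything. I'm handing in.

```bash
python3 -c "
from plant import arm
print(arm.sign_off())"
```

```text
the job is handed in; nothing more can be done
None
```

The washer is threaded over the post and lies flat on the base plate, and the sleeve stands over the same post on top of the washer. I handed the job in at about 23.5 s of the 58 s allowed; it reported no verdict.

- **Stack:** the last top and side pictures show the washer flat and the sleeve upright, with the post through both. The sleeve sits a few mm off the post's axis, by eye. The washer was about 2–3 mm off when I checked it before the sleeve went on.
- **Everything else:** the collar is at the same pixel position in the side view as at the start; in the final top view the arm hid it. I didn't touch the look-alikes, and the gripper was empty and clear when I handed in.
- **Disagreements:** the side camera read positions about 3 mm lower in x and 3–7 mm higher in y than the top camera, so I averaged the two. The tool also leaned up to about 0.09 rad during the carries, but the sleeve settled flat once released.

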